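# Work a seized plug out of a sprung die shoe

## Task

The plug with the brass head is seized in the rubber bush of the blue die shoe, which only rests on light springs, so a straight pull would just lift the shoe. Free the brass plug by twisting it to and fro while easing it upward, so that the shoe stays down on its base, and put it in the grey tray. Leave the black plug seated.

Things in the scene. Friction and masses are not known exactly. Their poses are not given: they have to be found in the camera images.
- brass_plug: Seized plug: brass head 26 mm wide, 38 tall, on a flange 31 across, 4 thick; stem 22 across, 22 long below it; 0.09 kg. Origin on the axis at the flange's underside (50 mm above the bench at the start); z up. The bush grips the stem over the first 16 mm of rise: about 29 to 43 N to a straight pull, far less while it turns; rising at most 2.5 mm per radian turned (either way) leaves the shoe down.
- black_plug: Bystander: the same plug with a black head, upright in the shoe's other bore, 80 mm from the brass one, centre to centre, equally tall. Same origin and axes. Must stay seated. Which bore holds which plug varies.
- die_shoe (a joint): Lift of the blue die shoe on its fixed base, m: 0 = down, at most 0.012. Weight and springs hold it down with about 13 N (0.3 N more per mm); it cannot turn or shift, and drops back once the plug slips in its bush. Shoe 82 x 152 mm, top 50 mm above the bench, flat post caps at the corners 3 mm higher; two bores on its long midline, 40 mm either side of the centre.
- tray: Grey open tray fixed to the bench, 76 mm (its x) by 100 mm (its y) outside, rim 23 mm above the bench, walls 3 mm, inner floor 3 mm above the bench. Origin: centre of its underside; z up.

How it is judged:
On the way:
1. the brass plug is out of its bush (its origin over 75 mm above the bench) with the shoe down (lifted less than 3 mm) (height (world z) of brass_plug above 0.075 m and value of joint die_shoe below 0.003 m), for 0.1 s.
At the end, for the whole second after the job is handed in: The brass plug lies or stands at rest in the tray (its origin within the tray's outline and less than 45 mm above the tray's underside), the shoe is down (lifted less than 3 mm) and the black plug is within 6 mm of where it started (x of brass_plug in the frame of tray between -0.038 and 0.038 m and y of brass_plug in the frame of tray between -0.05 and 0.05 m and z of brass_plug in the frame of tray below 0.045 m and linear speed of brass_plug below 0.03 m/s and value of joint die_shoe below 0.003 m and distance of black_plug from where it was at the start of the episode below 0.006 m); the robot touches nothing.
It fails at once if the shoe is lifted more than 6 mm off its base (value of joint die_shoe above 0.006 m).
It fails at once if the black plug is moved more than 10 mm (distance of black_plug from where it was at the start of the episode above 0.01 m).
It also fails if it takes over 51 s, if anything falls off the work surface, if the arm or the gripper's body presses on something with over 40 N, if the wrist force passes 120 N, or if a joint passes its speed limit or range.

## Robot

A 7-joint arm with a two-finger parallel gripper is mounted at the origin on a cart in front of the work surface, level with it; the furniture and walls round the work are solid. World frame = base frame: x ahead of the robot, y to its left, z up, the work surface at z = 0. Lengths are in m, angles in rad, forces in N, time in s.
With the tool pointing down it reaches from about 0.4 to 0.85 m from the base axis. Payload 4.5 kg.
Tool frame: the origin (TCP) lies at the very end of the fingers, on their centre line; the grasp point (between the pads) lies 19 mm behind it (r.grip_depth is the z of the grasp point in the tool frame, in m); z points along the fingers, y is the line along which they close (so a half turn about z gives the same grasp; the last joint's range is limited). The gripper opens to 88 mm and grips with 3 to 60 N. Pads are 18 mm wide; open, the fingers measure 123 mm over their backs; the gripper's body (75 mm by 187 mm) begins 45 mm behind the grasp point.
Start: joints at [-1.193, 0.689, -0.195, 1.565, 0.157, 0.902, -0.215], TCP at [0.211, 0.588, 0.239] pointing down, gripper open.
Joint ranges: [-3.01, 3.01], [-0.46, 2.08], [-1.47, 1.51], [0.13, 2.56], [-1, 4.14], [0.04, 2.09], [-2.66, 2.66]. Speed limits (rad/s): [2.57, 2.57, 3.14, 3.14, 3.14, 3.14, 3.14].

## Interface

Orientations are given as a unit quaternion [x, y, z, w].
In Python, from plant import r gives the robot as it stands.
- The arm moves only by the tool inch_along, called after "Request:" as name([rows], argument=value, ...), one row to a line, values as JSON. Schema: {"type":"object","properties":{"motion":{"type":"array","items":{"type":"object","properties":{"jaw":{"type":"number"},"trans":{"type":"array","items":{"type":"number"},"minItems":3,"maxItems":3},"rotvec":{"type":"array","items":{"type":"number"},"minItems":3,"maxItems":3}},"additionalProperties":false,"required":["jaw"]},"minItems":1,"maxItems":10},"squeeze":{"type":"number"},"only":{"type":"string"},"quiet":{"type":"boolean"},"lines":{"type":"string"}},"required":["motion"],"additionalProperties":false}. motion is a list of rows, 1 to 10 of them, each an object with the fields jaw (the opening from 0.0 (shut) to 1.0 (fully open)), trans (a list: dx, dy, dz in shares of 0.5 m (1.0 is 0.5 m)), rotvec (a list: a rotation vector rx, ry, rz in parts of the range, where 1.0 means 360 degrees); a field left out counts as zero (the opening has to be given); each row is the pose to reach, as a shift and turn from the pose commanded when the call began, along the tool's axes at that moment; what a row does not reach only later rows make up. A row lasts 1/10 s, in which the tool goes at most 0.05 m and 0.15 rad, less where a joint would pass 70% of its speed; a pose out of reach is approached as far as the arm can. The fingers move at their own pace and stop on an object; squeeze is the grip in N (left out, the last holds). Time passes only in rows, so rows that do not move let the fingers close. The tool returns the time, the measured TCP pose, the force, the opening and the grip force at its end. only (a regular expression) keeps the lines of the reply that match it, lines (a string "A,B") keeps lines A to B, and quiet returns only ok. A shift or turn number past 1, either way, is cut back to 1. Input that does not fit is refused with a message, and nothing moves.
- r.get_state(): the state, without advancing time (a new reading comes with each control period).
- r.snapshot(name): name is "scene" or "side" or "wrist"; returns the picture (384x512x3 uint8, red, green, blue); there is no depth.
- r.camera_params(name): a dict with "fx", "fy", "cx", "cy" (pixels), "rvec" (rotation vector, rad) and "tvec" (3), from world to camera coordinates, as OpenCV has them. Camera axes: x right, y down, z forward; pixel columns grow to the right and rows downward; lengths in m; the calibration is good to about 2 mm. A picture is of the moment at which its call begins: read the wrist's pose just before it. camera_params takes no time and is no camera call; for the wrist camera it gives the pose at the moment of the call.
- r.finish_job(): hands the job in; it is judged then, once.
The state is a dict: "clock": time; "q": joint angles; "qd": joint speeds; "joint_torque": joint torques, N m; "tool_pos": TCP position; "eef_rot": TCP orientation; "contact_force": force on the tool from outside, world axes, zero at the start; "moment": the same for the moment, N m; "opening": opening from 0.0 (shut) to 1.0 (fully open); "finger_force": force on a finger pad.
Only numpy, scipy, OpenCV 4.12 (cv2) and the standard library are available. Lean on these libraries where they do the work, as an engineer would, in place of code of your own. Each camera call takes 0.05 s, during which the arm holds its last target. There are 200 camera calls.

## Working session

There is one attempt and no reset: what is moved stays moved. The work goes in short steps, Python scripts to look and compute and a tool call to move; the robot and the scene stay as the last step left them, time stands still between calls to the robot, and variables do not carry over. Pictures are saved under pics/ and viewed, at most 12 in all, crops included, and the job is handed in when it is done.

```bash
ls; mkdir -p pics; python3 - <<'E'
from plant import r
import cv2,numpy as np
for n in ("scene","side"):
    im=r.snapshot(n); cv2.imwrite(f"pics/{n}0.png",im[:,:,::-1])
    p=r.camera_params(n); R=cv2.Rodrigues(np.array(p["rvec"]))[0]; print(n,p,-R.T@np.array(p["tvec"]))
s=r.get_state(); print(s); print(r.grip_depth)
a=cv2.imread("pics/scene0.png");b=cv2.imread("pics/side0.png")
cv2.imwrite("pics/both0.png",cv2.resize(np.vstack([a,b]),None,fx=0.78,fy=0.78))
E
```

```text
pics
plant.py
scene {'fx': 384.7806970247396, 'fy': 384.7806970247396, 'cx': 253.41377120687838, 'cy': 185.93622536476548, 'rvec': array([ 2.03275504, -0.50592025,  0.2955278 ]), 'tvec': array([-0.32201802,  0.29813424,  0.51026954])} [ 0.14455088 -0.41568443  0.50918183]
side {'fx': 366.76238955059426, 'fy': 366.76238955059426, 'cx': 257.3765305332712, 'cy': 192.53364354155298, 'rvec': array([ 2.12226068, -0.19106026,  0.07658258]), 'tvec': array([-0.44689334,  0.23516402,  0.63144162])} [ 0.3830143  -0.48126216  0.52480575]
{'clock': 0.1, 'q': array([-1.19319409,  0.68988551, -0.19453029,  1.56616233,  0.1572922 ,
        0.90251219, -0.21508191]), 'qd': array([ 0.00026259, -0.00176008, -0.00140201, -0.00299571, -0.0009043 ,
        0.00230246, -0.0007104 ]), 'joint_torque': array([-2.78328036e-03, -5.28497994e+01, -1.27168123e+00, -1.53837812e+01,
       -5.26723545e-02,  1.99272676e-03,  4.59138971e-05]), 'tool_pos': array([0.2105222 , 0.58791337, 0.23802031]), 'eef_rot': array([ 1.71012406e-01,  9.85268560e-01, -7.84215870e-04, -8.40119314e-05]), 'contact_force': array([0.31208381, 0.33614632, 0.80083024]), 'moment': array([ 0.00588019, -0.0699665 ,  0.01863498]), 'finger_force': 0.0, 'opening': 1.0025481869972135}
-0.0187
```

View pics/scene0.png

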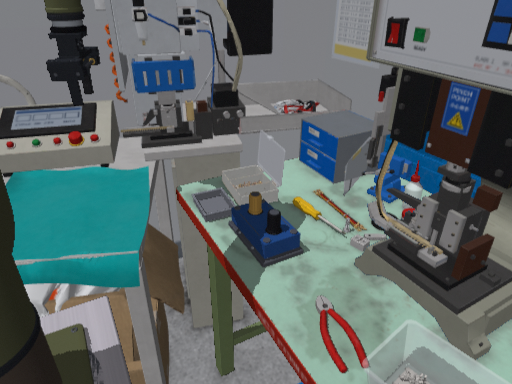

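View pics/side0.png

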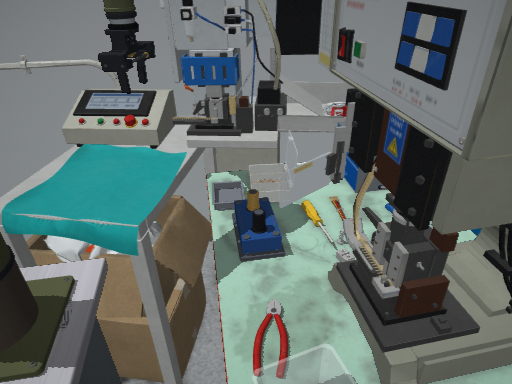

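The scene view shows the brass head at about (256,202), the black head at (273,220) and the tray at (213,204). The side view has them at (253,200), (259,218) and (230,192). Next I'll measure them.

```bash
cat > h.py <<'E'
import cv2,numpy as np
from plant import r
def ray(p,uv):
    R=cv2.Rodrigues(np.array(p["rvec"]))[0]; c=-R.T@np.array(p["tvec"])
    d=R.T@np.array([(uv[0]-p["cx"])/p["fx"],(uv[1]-p["cy"])/p["fy"],1]); return c,d
def onz(p,uv,z):
    c,d=ray(p,uv); return c+d*(z-c[2])/d[2]
def proj(p,X):
    return cv2.projectPoints(np.float64(X).reshape(-1,3),np.array(p["rvec"]),np.array(p["tvec"]),np.array([[p["fx"],0,p["cx"]],[0,p["fy"],p["cy"]],[0,0,1]]),None)[0][:,0]
def blobs(m,n=3):
    k,l,s,c=cv2.connectedComponentsWithStats(m.astype(np.uint8))
    return [(s[i].tolist(),c[i].round(1).tolist()) for i in 1+np.argsort(-s[1:,4])[:n]]
E
python3 - <<'E'
from h import *
o=[]
for n,box in (("scene",(180,150,310,265)),("side",(200,160,300,265))):
    im=cv2.imread(f"pics/{n}0.png"); p=r.camera_params(n)
    x0,y0,x1,y1=box; c=im[y0:y1,x0:x1]; h=cv2.cvtColor(c,cv2.COLOR_BGR2HSV).astype(int)
    o.append(cv2.resize(c,(480*(x1-x0)//(130),int(480*(y1-y0)/130)),interpolation=cv2.INTER_CUBIC))
    br=(h[...,0]>10)&(h[...,0]<28)&(h[...,1]>110)&(h[...,2]>50)
    bl=(h[...,2]<45)
    for nm,m in (("brass",br),("black",bl)):
        for s,cc in blobs(m):
            u=(cc[0]+x0,cc[1]+y0); print(n,nm,[s[0]+x0,s[1]+y0]+s[2:],u,onz(p,u,0.073).round(4))
w=max(a.shape[1] for a in o)
cv2.imwrite("pics/crop.png",np.hstack([cv2.resize(a,(390,int(a.shape[0]*390/a.shape[1]))) [:345] for a in o]))
E
```

```text
scene brass [248, 193, 14, 22, 230] (254.6, 204.3) [0.4737 0.2006 0.073 ]
scene brass [293, 197, 17, 18, 192] (301.6, 204.8) [0.5613 0.1517 0.073 ]
scene brass [213, 253, 2, 2, 2] (213.5, 253.5) [0.3324 0.09   0.073 ]
scene black [265, 210, 17, 25, 281] (273.2, 223.6) [0.4723 0.1199 0.073 ]
scene black [248, 248, 14, 17, 18] (255.1, 256.2) [0.3939 0.049  0.073 ]
scene black [258, 210, 5, 5, 8] (260.6, 212.4) [0.4698 0.1669 0.073 ]
side brass [247, 191, 13, 20, 193] (252.6, 201.2) [0.4777 0.1983 0.073 ]
side brass [210, 225, 1, 1, 1] (210.0, 225.0) [0.3784 0.1283 0.073 ]
side black [250, 210, 17, 23, 252] (258.6, 222.8) [0.4772 0.1163 0.073 ]
side black [246, 207, 3, 4, 4] (246.8, 208.5) [0.4608 0.1723 0.073 ]
side black [260, 207, 1, 2, 2] (260.0, 207.5) [0.4896 0.1704 0.073 ]Traceback (most recent call last):
  File "<stdin>", line 13, in <module>
    return _nx.concatenate(arrs, 1, dtype=dtype, casting=casting)
           ~~~~~~~~~~~~~~~^^^^^^^^^^^^^^^^^^^^^^^^^^^^^^^^^^^^^^^
ValueError: all the input array dimensions except for the concatenation axis must match exactly, but along dimension 0, the array at index 0 has size 344 and the array at index 1 has size 345
```

```bash
python3 - <<'E'
from h import *
o=[]
for n,(x0,y0,x1,y1) in (("scene",(180,150,310,265)),("side",(190,160,305,262))):
    c=cv2.imread(f"pics/{n}0.png")[y0:y1,x0:x1]
    o.append(cv2.resize(c,(390,345),interpolation=cv2.INTER_CUBIC))
cv2.imwrite("pics/crop.png",np.hstack(o))
for n,us in (("scene",[(194,191),(219,187),(240,213),(212,220)]),):
    for u in us: print(onz(r.camera_params(n),u,0.023).round(3))
E
```

```text
[0.406 0.399 0.023]
[0.47  0.388 0.023]
[0.464 0.254 0.023]
[0.396 0.258 0.023]
```

View pics/crop.png

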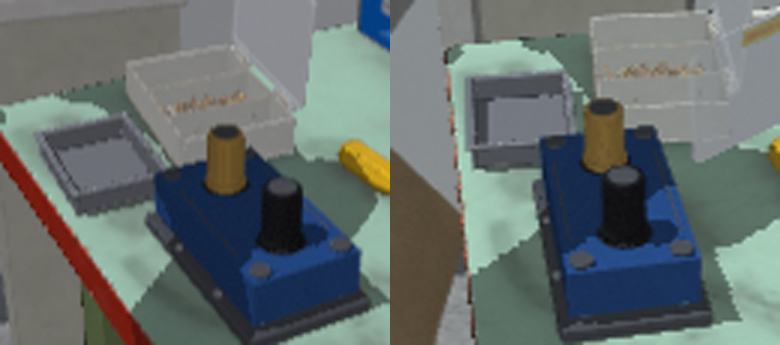

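```bash
python3 - <<'E'
from h import *
o=[]
for n,(x0,y0,x1,y1) in (("scene",(215,110,345,225)),("side",(235,95,365,210))):
    c=cv2.imread(f"pics/{n}0.png")[y0:y1,x0:x1]
    o.append(cv2.resize(c,(390,345),interpolation=cv2.INTER_CUBIC))
cv2.imwrite("pics/crop2.png",np.hstack(o))
E
```

```text
(no output)
```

View pics/crop2.png

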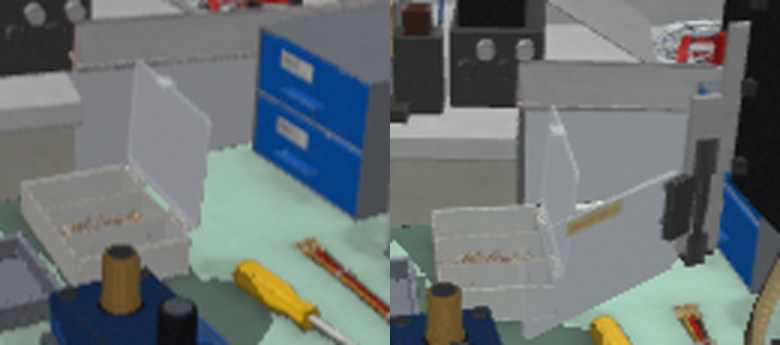

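```bash
python3 - <<'E'
from h import *
P={}
for n in("scene","side"):
    p=r.camera_params(n);R=cv2.Rodrigues(np.array(p["rvec"]))[0]
    P[n]=np.array([[p["fx"],0,p["cx"]],[0,p["fy"],p["cy"]],[0,0,1]])@np.c_[R,np.array(p["tvec"])]
a=np.float64([(260.7,130.7),(285,150.7),(280.7,186),(258,165)]).T
b=np.float64([(289,130.7),(297.7,151.7),(291.7,187.7),(286.7,163)]).T
X=cv2.triangulatePoints(P["scene"],P["side"],a,b);print((X[:3]/X[3]).T.round(3))
# guard panel seen only clearly in side: points along its rays
p=r.camera_params("side")
for u in((280,207),(281,175),(335,152),(337,185)):
    print(u,[onz(p,u,z).round(2).tolist() for z in(0,.1,.2,.3)])
c=r.camera_params("scene")
for u in((280,207),(281,175),(335,152),(337,185)):
    print(u,[proj(c,onz(p,u,z))[0].round().tolist() for z in(0,.1,.2,.3)])
im=cv2.imread("pics/scene0.png")[125:215,320:440]
cv2.imwrite("pics/crop3.png",cv2.resize(im,None,fx=5,fy=5,interpolation=cv2.INTER_CUBIC))
E
```

```text
[[0.618 0.437 0.133]
 [0.604 0.292 0.136]
 [0.589 0.28  0.047]
 [0.617 0.449 0.026]]
(280, 207) [[0.56, 0.27, 0.0], [0.52, 0.13, 0.1], [0.49, -0.02, 0.2], [0.46, -0.16, 0.3]]
(281, 175) [[0.6, 0.43, 0.0], [0.56, 0.26, 0.1], [0.51, 0.08, 0.2], [0.47, -0.09, 0.3]]
(335, 152) [[0.8, 0.54, 0.0], [0.72, 0.35, 0.1], [0.64, 0.15, 0.2], [0.56, -0.04, 0.3]]
(337, 185) [[0.73, 0.34, 0.0], [0.67, 0.19, 0.1], [0.6, 0.03, 0.2], [0.53, -0.13, 0.3]]
(280, 207) [[272.0, 208.0], [294.0, 204.0], [330.0, 198.0], [395.0, 186.0]]
(281, 175) [[255.0, 178.0], [275.0, 174.0], [306.0, 169.0], [364.0, 160.0]]
(335, 152) [[294.0, 149.0], [311.0, 147.0], [338.0, 143.0], [387.0, 135.0]]
(337, 185) [[313.0, 180.0], [333.0, 176.0], [364.0, 171.0], [420.0, 162.0]]
```

View pics/crop3.png

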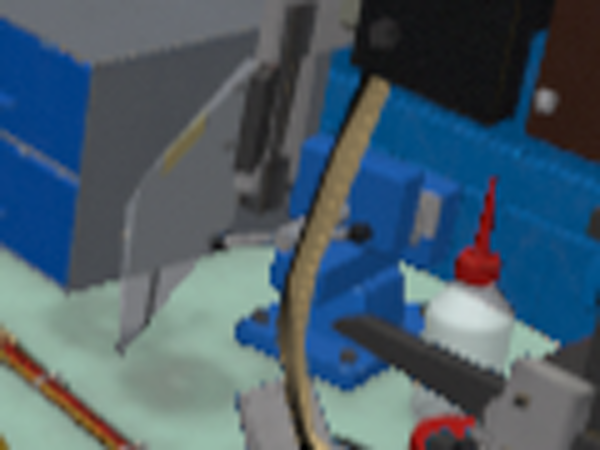

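The lid of the parts box stands at x≈0.6, y 0.28–0.45, up to z 0.136. The clear guard panel runs from about (0.48,−0.06) to (0.58,0.02) at z 0.2–0.28. Both are clear of the work, so I'll move over the brass plug.

```bash
cat >> h.py <<'E'
from scipy.spatial.transform import Rotation as Ro
def go(X):
    s=r.get_state(); R=Ro.from_quat(s["eef_rot"]).as_matrix(); return (R.T@(np.array(X)-s["tool_pos"])).round(4)
E
python3 -c "
from h import *
print(go([.4755,.1995,.2]))"
```

```text
[-0.3804 -0.2763  0.0385]
```

Units first: shifts go in shares of 0.5 m and turns go in shares of 360 degrees. So -0.38 m / 0.5 = -0.76, -0.35 m / 0.5 = -0.7.

Request:
inch_along([
  {"jaw":1, "trans":[-0.08, -0.06, 0]},
  {"jaw":1, "trans":[-0.16, -0.116, 0]},
  {"jaw":1, "trans":[-0.24, -0.174, 0]},
  {"jaw":0.8, "trans":[-0.32, -0.232, 0]},
  {"jaw":0.7, "trans":[-0.4, -0.29, 0]},
  {"jaw":0.6, "trans":[-0.48, -0.348, 0]},
  {"jaw":0.6, "trans":[-0.56, -0.406, 0]},
  {"jaw":0.6, "trans":[-0.64, -0.464, 0.02]},
  {"jaw":0.6, "trans":[-0.7, -0.51, 0.04]},
  {"jaw":0.6, "trans":[-0.76, -0.552, 0.076]},
], squeeze=50)

```text
clock: 1.1
tool_pos: [0.4768, 0.1986, 0.2009]
eef_rot: [0.172, 0.985, 0.0, 0.001]
contact_force: [-0.0, 0.5, 0.3]
opening: 0.598
finger_force: 0.0
```

Request:
inch_along([
  {"jaw":0.6},
  {"jaw":0.6},
])

```text
clock: 1.3
tool_pos: [0.4753, 0.1998, 0.2001]
eef_rot: [0.172, 0.985, -0.0, -0.001]
contact_force: [-0.4, -0.3, 0.6]
opening: 0.599
finger_force: 0.0
```

```bash
python3 - <<'E'
from h import *
s=r.get_state();p=r.camera_params("wrist");im=r.snapshot("wrist")[:,:,::-1];cv2.imwrite("pics/w1.png",im)
print(s["q"].round(3),s["tool_pos"],s["clock"]); print(proj(p,[[.4755,.1995,.092],[.475,.118,.092],[.434,.325,.023],s["tool_pos"]]).round(),p)
E
```

```text
[-0.339  0.609 -0.236  1.932  0.229  0.628  0.504] [0.47526639 0.19978571 0.20014467] 1.3
[[257. 188.]
 [170. 217.]
 [361.  90.]
 [258. 244.]] {'fx': 307.2222151637097, 'fy': 307.2222151637097, 'cx': 256.0675986441437, 'cy': 189.6913047103321, 'rvec': array([-2.3717612 , -1.66533204, -0.23788834]), 'tvec': array([-0.34815519, -0.39199238,  0.24663339])}
```

View pics/w1.png

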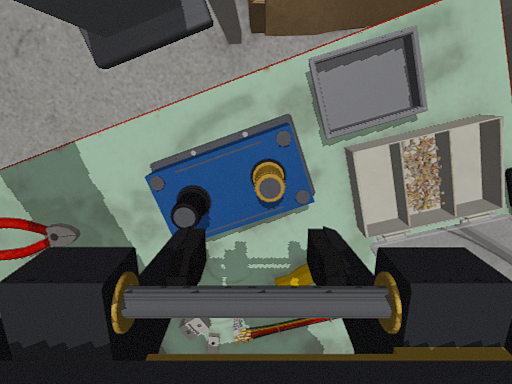

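In the wrist view both heads are round: brass top at about (269,188), black top at about (184,215), and the tray spans (310–425, 30–140). The brass is about 12 px from where I predicted, so I'll refine it using all three views.

```bash
python3 - <<'E'
from h import *
p=r.camera_params("wrist"); im=cv2.imread("pics/w1.png"); h=cv2.cvtColor(im,cv2.COLOR_BGR2HSV).astype(int)
br=(h[...,0]>10)&(h[...,0]<28)&(h[...,1]>100)&(h[...,2]>60); br[230:]=0
print(blobs(br,2))
for u,z in(((269,188),.092),((184,215),.092),((269,180),.054),((193,197),.054)):print(u,onz(p,u,z).round(4))
R=cv2.Rodrigues(np.array(p["rvec"]))[0]; print("cam",-R.T@np.array(p["tvec"]))
for n in("scene","side"):
    print(n,proj(r.camera_params(n),[[.4755,.1995,.092],[.4755,.1995,.054]]).round(1).tolist())
# tray corners rim
for u in((310,62),(416,27),(426,105),(329,137)):print(onz(p,u,.023).round(4))
c=im[140:240,140:330]; cv2.imwrite("pics/c4.png",cv2.resize(c,None,fx=4,fy=4,interpolation=cv2.INTER_NEAREST))
E
```

```text
[([248, 0, 187, 36, 4271], [328.7, 14.1]), ([252, 162, 33, 40, 690], [268.0, 177.6])]
(269, 188) [0.4792 0.2106 0.092 ]
(184, 215) [0.4774 0.1315 0.092 ]
(269, 180) [0.4823 0.2112 0.054 ]
(193, 197) [0.4733 0.1338 0.054 ]
cam [0.40637878 0.2247622  0.34708574]
scene [[255.6, 196.7], [255.6, 211.8]]
side [[251.3, 193.8], [251.8, 208.0]]
[0.391  0.2865 0.023 ]
[0.3954 0.3905 0.023 ]
[0.4698 0.3858 0.023 ]
[0.4676 0.284  0.023 ]
```

View pics/c4.png

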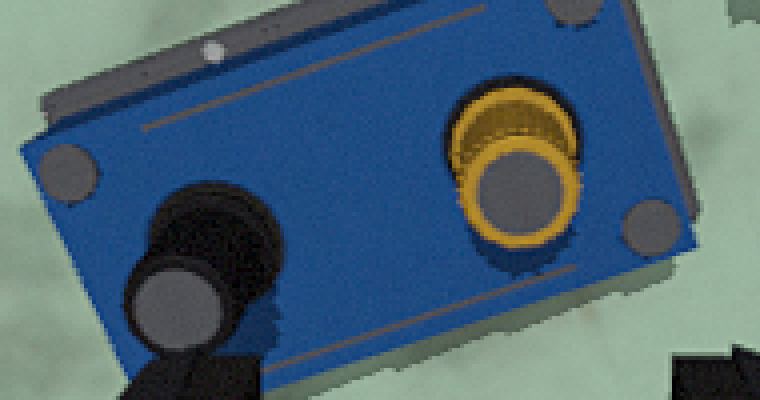

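```bash
python3 - <<'E'
from h import *
print(onz(r.camera_params("scene"),(255.7,193.7),.092).round(4),onz(r.camera_params("side"),(252.8,191.3),.092).round(4))
p=r.camera_params("wrist");print(onz(p,(269.8,187.5),.092).round(4),onz(p,(268.3,173.8),.054).round(4))
print(go([.479,.2095,.13]),go([.479,.2095,.059]))
E
```

```text
[0.4816 0.2104 0.092 ] [0.4804 0.2094 0.092 ]
[0.479  0.2114 0.092 ] [0.4762 0.2126 0.054 ]
[-0.0012  0.009   0.0706] [-0.0012  0.009   0.1416]
```

Brass axis agreed by all three views at (0.480, 0.2105). I'll descend and grip.

Converted, 0.139 m / 0.5 = 0.278, -0.002 m / 0.5 = -0.004.

Request:
inch_along([
  {"jaw":0.6, "trans":[-0.004, 0.02, 0.04]},
  {"jaw":0.6, "trans":[-0.004, 0.02, 0.1]},
  {"jaw":0.6, "trans":[-0.004, 0.02, 0.16]},
  {"jaw":0.6, "trans":[-0.004, 0.02, 0.2]},
  {"jaw":0.6, "trans":[-0.004, 0.02, 0.24]},
  {"jaw":0.6, "trans":[-0.004, 0.02, 0.264]},
  {"jaw":0.6, "trans":[-0.004, 0.02, 0.278]},
  {"jaw":0.6, "trans":[-0.004, 0.02, 0.278]},
  {"jaw":0.3, "trans":[-0.004, 0.02, 0.278]},
  {"jaw":0, "trans":[-0.004, 0.02, 0.278]},
], squeeze=55)

```text
clock: 2.35
tool_pos: [0.4812, 0.2096, 0.0625]
eef_rot: [0.171, 0.985, 0.001, 0.001]
contact_force: [-0.1, -0.4, 0.3]
opening: 0.448
finger_force: 0.0
```

Request:
inch_along([
  {"jaw":0},
  {"jaw":0},
  {"jaw":0},
  {"jaw":0},
])

```text
clock: 2.75
tool_pos: [0.4812, 0.2099, 0.0623]
eef_rot: [0.171, 0.985, 0.001, 0.001]
contact_force: [0.1, 0.8, 5.2]
opening: 0.281
finger_force: 55.0
```

```bash
python3 -c "
from h import *
s=r.get_state();print(s['moment'],s['q'].round(2));cv2.imwrite('pics/w2.png',r.snapshot('side')[120:260,180:320,::-1].repeat(4,0).repeat(4,1))"
```

```text
[ 0.24355207 -0.01480848 -0.07349531] [-0.42  0.85 -0.13  2.    0.32  0.31  0.42]
```

View pics/w2.png

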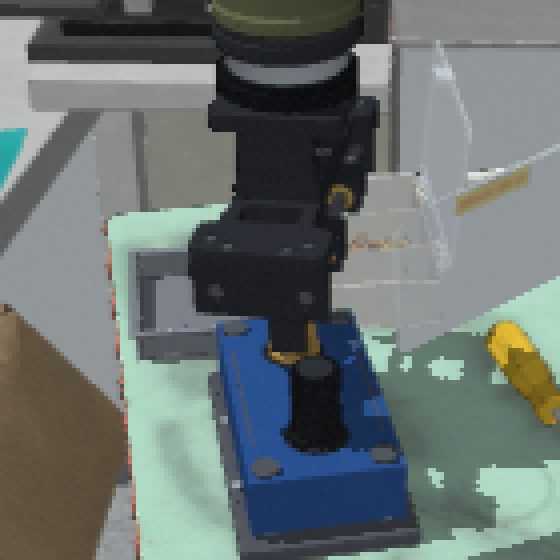

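Opening is 24.7 mm at 55 N, so the brass head is held and the black plug is untouched. I'll twist and ease upward.

Converted, -0.0022 m / 0.5 = -0.0044, -0.0019 m / 0.5 = -0.0038, 0.75 rad / 6.2832 = 0.1194.

Request:
inch_along([
  {"jaw":0, "rotvec":[0, 0, 0.0239]},
  {"jaw":0, "trans":[0, 0, -0.0004], "rotvec":[0, 0, 0.0477]},
  {"jaw":0, "trans":[0, 0, -0.001], "rotvec":[0, 0, 0.0716]},
  {"jaw":0, "trans":[0, 0, -0.0016], "rotvec":[0, 0, 0.0955]},
  {"jaw":0, "trans":[0, 0, -0.0022], "rotvec":[0, 0, 0.1194]},
  {"jaw":0, "trans":[0, 0, -0.0022], "rotvec":[0, 0, 0.0955]},
  {"jaw":0, "trans":[0, 0, -0.0026], "rotvec":[0, 0, 0.0716]},
  {"jaw":0, "trans":[0, 0, -0.0032], "rotvec":[0, 0, 0.0477]},
  {"jaw":0, "trans":[0, 0, -0.0038], "rotvec":[0, 0, 0.0239]},
  {"jaw":0, "trans":[0, 0, -0.0044]},
], squeeze=58)

```text
clock: 3.8
tool_pos: [0.4792, 0.2094, 0.063]
eef_rot: [0.168, 0.986, -0.0, -0.001]
contact_force: [-1.0, 1.6, -6.0]
opening: 0.282
finger_force: 58.0
```

```bash
python3 -c "
from h import *
s=r.get_state();print(s['moment'],s['q'].round(2),s['tool_pos'],s['contact_force'],s['finger_force'])"
```

```text
[ 0.48837797  0.21878898 -0.24360665] [-0.42  0.85 -0.13  2.    0.32  0.32  0.42] [0.47918137 0.20944359 0.06300184] [-1.02760887  1.5932048  -5.97288081] 57.998501155525446
```

Converted, -0.0025 m / 0.5 = -0.005, -0.0022 m / 0.5 = -0.0044, -0.75 rad / 6.2832 = -0.1194.

Request:
inch_along([
  {"jaw":0, "trans":[0, 0, -0.0006], "rotvec":[0, 0, -0.0239]},
  {"jaw":0, "trans":[0, 0, -0.0012], "rotvec":[0, 0, -0.0477]},
  {"jaw":0, "trans":[0, 0, -0.0018], "rotvec":[0, 0, -0.0716]},
  {"jaw":0, "trans":[0, 0, -0.0024], "rotvec":[0, 0, -0.0955]},
  {"jaw":0, "trans":[0, 0, -0.003], "rotvec":[0, 0, -0.1194]},
  {"jaw":0, "trans":[0, 0, -0.0036], "rotvec":[0, 0, -0.1432]},
  {"jaw":0, "trans":[0, 0, -0.0036], "rotvec":[0, 0, -0.1194]},
  {"jaw":0, "trans":[0, 0, -0.0038], "rotvec":[0, 0, -0.0955]},
  {"jaw":0, "trans":[0, 0, -0.0044], "rotvec":[0, 0, -0.0716]},
  {"jaw":0, "trans":[0, 0, -0.005], "rotvec":[0, 0, -0.0477]},
], squeeze=58)

```text
clock: 4.8
tool_pos: [0.481, 0.2079, 0.0657]
eef_rot: [0.025, 1.0, -0.001, -0.0]
contact_force: [2.3, -2.3, -6.2]
opening: 0.278
finger_force: 58.0
```

Request:
inch_along([
  {"jaw":0, "trans":[0, 0, -0.0006], "rotvec":[0, 0, 0.0239]},
  {"jaw":0, "trans":[0, 0, -0.0012], "rotvec":[0, 0, 0.0477]},
  {"jaw":0, "trans":[0, 0, -0.0018], "rotvec":[0, 0, 0.0716]},
  {"jaw":0, "trans":[0, 0, -0.0024], "rotvec":[0, 0, 0.0955]},
  {"jaw":0, "trans":[0, 0, -0.003], "rotvec":[0, 0, 0.1194]},
  {"jaw":0, "trans":[0, 0, -0.0036], "rotvec":[0, 0, 0.1432]},
  {"jaw":0, "trans":[0, 0, -0.0042], "rotvec":[0, 0, 0.1671]},
  {"jaw":0, "trans":[0, 0, -0.0048], "rotvec":[0, 0, 0.191]},
  {"jaw":0, "trans":[0, 0, -0.0048], "rotvec":[0, 0, 0.1671]},
  {"jaw":0, "trans":[0, 0, -0.0052], "rotvec":[0, 0, 0.1432]},
])

```text
clock: 5.8
tool_pos: [0.479, 0.2085, 0.0681]
eef_rot: [0.452, 0.892, -0.002, -0.001]
contact_force: [-1.1, -0.2, -4.5]
opening: 0.284
finger_force: 58.0
```

```bash
python3 -c "
from h import *
s=r.get_state();print(s['moment'],s['q'].round(2))
b=r.snapshot('side')[120:260,180:320];a=r.snapshot('scene')[150:290,190:330];cv2.imwrite('pics/w3.png',np.hstack([b,a])[:,:,::-1].repeat(2,0).repeat(2,1))"
```

```text
[-0.0024436   0.21833301 -0.21758138] [-0.48  0.84 -0.02  2.    0.06  0.31  0.07]
```

View pics/w3.png

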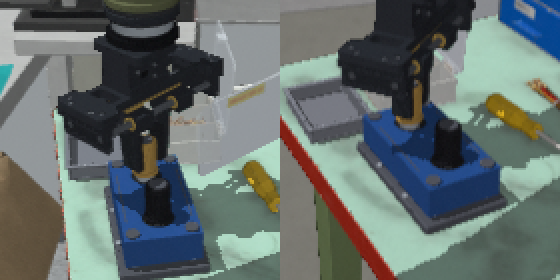

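The brass flange is now clear of the shoe and the shoe is down, so I'll continue.

Converted, -0.003 m / 0.5 = -0.006, -0.0027 m / 0.5 = -0.0054, -1.5 rad / 6.2832 = -0.2387.

Request:
inch_along([
  {"jaw":0, "trans":[0, 0, -0.0006], "rotvec":[0, 0, -0.0239]},
  {"jaw":0, "trans":[0, 0, -0.0012], "rotvec":[0, 0, -0.0477]},
  {"jaw":0, "trans":[0, 0, -0.0018], "rotvec":[0, 0, -0.0716]},
  {"jaw":0, "trans":[0, 0, -0.0024], "rotvec":[0, 0, -0.0955]},
  {"jaw":0, "trans":[0, 0, -0.003], "rotvec":[0, 0, -0.1194]},
  {"jaw":0, "trans":[0, 0, -0.0036], "rotvec":[0, 0, -0.1432]},
  {"jaw":0, "trans":[0, 0, -0.0042], "rotvec":[0, 0, -0.1671]},
  {"jaw":0, "trans":[0, 0, -0.0048], "rotvec":[0, 0, -0.191]},
  {"jaw":0, "trans":[0, 0, -0.0054], "rotvec":[0, 0, -0.2149]},
  {"jaw":0, "trans":[0, 0, -0.006], "rotvec":[0, 0, -0.2387]},
])

```text
clock: 6.9
tool_pos: [0.4798, 0.2099, 0.0713]
eef_rot: [-0.275, 0.961, 0.001, -0.001]
contact_force: [-0.3, 2.1, -7.5]
opening: 0.277
finger_force: 58.0
```

Request:
inch_along([
  {"jaw":0, "rotvec":[0, 0, 0.0239]},
  {"jaw":0, "trans":[0, 0, -0.0004], "rotvec":[0, 0, 0.0477]},
  {"jaw":0, "trans":[0, 0, -0.001], "rotvec":[0, 0, 0.0716]},
  {"jaw":0, "trans":[0, 0, -0.0016], "rotvec":[0, 0, 0.0955]},
  {"jaw":0, "trans":[0, 0, -0.0022], "rotvec":[0, 0, 0.1194]},
  {"jaw":0, "trans":[0, 0, -0.0028], "rotvec":[0, 0, 0.1432]},
  {"jaw":0, "trans":[0, 0, -0.0034], "rotvec":[0, 0, 0.1671]},
  {"jaw":0, "trans":[0, 0, -0.004], "rotvec":[0, 0, 0.191]},
  {"jaw":0, "trans":[0, 0, -0.0046], "rotvec":[0, 0, 0.2149]},
  {"jaw":0, "trans":[0, 0, -0.0052], "rotvec":[0, 0, 0.2387]},
])

```text
clock: 7.9
tool_pos: [0.4804, 0.2081, 0.074]
eef_rot: [0.459, 0.888, -0.001, -0.0]
contact_force: [0.7, -1.0, -6.8]
opening: 0.282
finger_force: 58.0
```

Request:
inch_along([
  {"jaw":0, "rotvec":[0, 0, -0.0239]},
  {"jaw":0, "trans":[0, 0, -0.0004], "rotvec":[0, 0, -0.0477]},
  {"jaw":0, "trans":[0, 0, -0.001], "rotvec":[0, 0, -0.0716]},
  {"jaw":0, "trans":[0, 0, -0.0016], "rotvec":[0, 0, -0.0955]},
  {"jaw":0, "trans":[0, 0, -0.0022], "rotvec":[0, 0, -0.1194]},
  {"jaw":0, "trans":[0, 0, -0.0028], "rotvec":[0, 0, -0.1432]},
  {"jaw":0, "trans":[0, 0, -0.0034], "rotvec":[0, 0, -0.1671]},
  {"jaw":0, "trans":[0, 0, -0.004], "rotvec":[0, 0, -0.191]},
  {"jaw":0, "trans":[0, 0, -0.0046], "rotvec":[0, 0, -0.2149]},
  {"jaw":0, "trans":[0, 0, -0.0052], "rotvec":[0, 0, -0.2387]},
])

```text
clock: 8.9
tool_pos: [0.4798, 0.21, 0.0765]
eef_rot: [-0.275, 0.961, 0.001, -0.001]
contact_force: [-0.6, 2.8, -7.5]
opening: 0.28
finger_force: 58.0
```

Risen 14 mm. Two more strokes.

Converted, -0.0026 m / 0.5 = -0.0052, -0.0023 m / 0.5 = -0.0046, 1.5 rad / 6.2832 = 0.2387.

Request:
inch_along([
  {"jaw":0, "rotvec":[0, 0, 0.0239]},
  {"jaw":0, "trans":[0, 0, -0.0004], "rotvec":[0, 0, 0.0477]},
  {"jaw":0, "trans":[0, 0, -0.001], "rotvec":[0, 0, 0.0716]},
  {"jaw":0, "trans":[0, 0, -0.0016], "rotvec":[0, 0, 0.0955]},
  {"jaw":0, "trans":[0, 0, -0.0022], "rotvec":[0, 0, 0.1194]},
  {"jaw":0, "trans":[0, 0, -0.0028], "rotvec":[0, 0, 0.1432]},
  {"jaw":0, "trans":[0, 0, -0.0034], "rotvec":[0, 0, 0.1671]},
  {"jaw":0, "trans":[0, 0, -0.004], "rotvec":[0, 0, 0.191]},
  {"jaw":0, "trans":[0, 0, -0.0046], "rotvec":[0, 0, 0.2149]},
  {"jaw":0, "trans":[0, 0, -0.0052], "rotvec":[0, 0, 0.2387]},
])

```text
clock: 9.9
tool_pos: [0.4805, 0.2083, 0.0796]
eef_rot: [0.459, 0.888, -0.001, 0.0]
contact_force: [-0.8, -1.1, 0.5]
opening: 0.282
finger_force: 58.0
```

Request:
inch_along([
  {"jaw":0, "rotvec":[0, 0, -0.0239]},
  {"jaw":0, "trans":[0, 0, -0.0004], "rotvec":[0, 0, -0.0477]},
  {"jaw":0, "trans":[0, 0, -0.001], "rotvec":[0, 0, -0.0716]},
  {"jaw":0, "trans":[0, 0, -0.0016], "rotvec":[0, 0, -0.0955]},
  {"jaw":0, "trans":[0, 0, -0.0022], "rotvec":[0, 0, -0.1194]},
  {"jaw":0, "trans":[0, 0, -0.0028], "rotvec":[0, 0, -0.1432]},
  {"jaw":0, "trans":[0, 0, -0.0034], "rotvec":[0, 0, -0.1671]},
  {"jaw":0, "trans":[0, 0, -0.004], "rotvec":[0, 0, -0.191]},
  {"jaw":0, "trans":[0, 0, -0.0046], "rotvec":[0, 0, -0.2149]},
  {"jaw":0, "trans":[0, 0, -0.0052], "rotvec":[0, 0, -0.2387]},
])

```text
clock: 10.9
tool_pos: [0.4808, 0.21, 0.0827]
eef_rot: [-0.276, 0.961, 0.001, 0.0]
contact_force: [-1.0, 1.0, 0.7]
opening: 0.281
finger_force: 58.0
```

```bash
python3 -c "
from h import *
b=r.snapshot('side')[120:260,180:320];a=r.snapshot('scene')[150:290,190:330];cv2.imwrite('pics/w4.png',np.hstack([b,a])[:,:,::-1].repeat(2,0).repeat(2,1))"
```

```text
(no output)
```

View pics/w4.png

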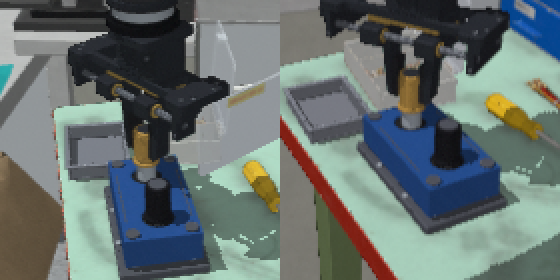

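The plug is free (force about 0) and the shoe is down. Next I'll lift it.

Converted, -0.06 m / 0.5 = -0.12, -0.045 m / 0.5 = -0.09.

Request:
inch_along([
  {"jaw":0, "trans":[0, 0, -0.01]},
  {"jaw":0, "trans":[0, 0, -0.03]},
  {"jaw":0, "trans":[0, 0, -0.06]},
  {"jaw":0, "trans":[0, 0, -0.09]},
  {"jaw":0, "trans":[0, 0, -0.12]},
  {"jaw":0, "trans":[0, 0, -0.12]},
  {"jaw":0, "trans":[0, 0, -0.12]},
])

```text
clock: 11.7
tool_pos: [0.4807, 0.209, 0.1427]
eef_rot: [-0.274, 0.962, -0.0, 0.0]
contact_force: [-0.1, 0.6, -1.0]
opening: 0.28
finger_force: 58.0
```

```bash
python3 -c "
from h import *
print(go([.431,.337,.14]),go([.431,.337,.039]))"
```

```text
[-0.0251  0.135   0.0026] [-0.0251  0.135   0.1036]
```

Converted, 0.135 m / 0.5 = 0.27, 0.102 m / 0.5 = 0.204.

Request:
inch_along([
  {"jaw":0, "trans":[-0.01, 0.05, 0]},
  {"jaw":0, "trans":[-0.022, 0.12, 0]},
  {"jaw":0, "trans":[-0.036, 0.19, 0]},
  {"jaw":0, "trans":[-0.046, 0.244, 0]},
  {"jaw":0, "trans":[-0.05, 0.27, 0]},
  {"jaw":0, "trans":[-0.05, 0.27, 0.06]},
  {"jaw":0, "trans":[-0.05, 0.27, 0.12]},
  {"jaw":0, "trans":[-0.05, 0.27, 0.17]},
  {"jaw":0, "trans":[-0.05, 0.27, 0.194]},
  {"jaw":0, "trans":[-0.05, 0.27, 0.204]},
])

```text
clock: 12.7
tool_pos: [0.4303, 0.3358, 0.0391]
eef_rot: [-0.274, 0.962, -0.001, -0.001]
contact_force: [-0.0, 0.3, -1.5]
opening: 0.276
finger_force: 58.0
```

Request:
inch_along([
  {"jaw":0},
  {"jaw":0},
])

```text
clock: 12.9
tool_pos: [0.4312, 0.3374, 0.0412]
eef_rot: [-0.274, 0.962, 0.0, 0.001]
contact_force: [-0.2, 0.1, -0.9]
opening: 0.276
finger_force: 58.0
```

```bash
python3 -c "
from h import *
b=r.snapshot('side')[120:260,180:320];a=r.snapshot('scene')[150:290,190:330];cv2.imwrite('pics/w5.png',np.hstack([b,a])[:,:,::-1].repeat(2,0).repeat(2,1))"
```

```text
(no output)
```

View pics/w5.png

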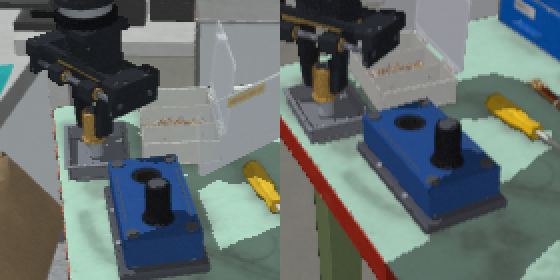

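The plug hangs just above the tray floor, the bore is empty, and the black plug is still seated. I'll lower gently.

Request:
inch_along([
  {"jaw":0, "trans":[0, 0, 0.002]},
  {"jaw":0, "trans":[0, 0, 0.004]},
  {"jaw":0, "trans":[0, 0, 0.006]},
  {"jaw":0, "trans":[0, 0, 0.006]},
  {"jaw":0, "trans":[0, 0, 0.006]},
])

```text
clock: 13.5
tool_pos: [0.4307, 0.3372, 0.0375]
eef_rot: [-0.275, 0.962, 0.0, 0.0]
contact_force: [0.1, -0.4, -0.5]
opening: 0.277
finger_force: 58.0
```

Converted, 0.002 m / 0.5 = 0.004, 0.001 m / 0.5 = 0.002.

Request:
inch_along([
  {"jaw":0, "trans":[0, 0, 0.002]},
  {"jaw":0, "trans":[0, 0, 0.004]},
  {"jaw":0, "trans":[0, 0, 0.004]},
])

```text
clock: 13.8
tool_pos: [0.4309, 0.3373, 0.0373]
eef_rot: [-0.275, 0.962, -0.0, 0.001]
contact_force: [-2.3, -2.1, 16.7]
opening: 0.28
finger_force: 58.0
```

Floor contact at 17 N. I'll ease back 2 mm, release and retreat.

Converted, -0.0015 m / 0.5 = -0.003, -0.001 m / 0.5 = -0.002.

Request:
inch_along([
  {"jaw":0, "trans":[0, 0, -0.002]},
  {"jaw":0, "trans":[0, 0, -0.003]},
  {"jaw":0.35, "trans":[0, 0, -0.003]},
  {"jaw":0.5, "trans":[0, 0, -0.003]},
  {"jaw":0.6, "trans":[0, 0, -0.003]},
  {"jaw":0.6, "trans":[0, 0, -0.003]},
  {"jaw":0.6, "trans":[0, 0, -0.003]},
])

```text
clock: 14.5
tool_pos: [0.4305, 0.3371, 0.0368]
eef_rot: [-0.275, 0.962, 0.0, -0.0]
contact_force: [0.7, -1.3, 0.2]
opening: 0.595
finger_force: 0.0
```

Request:
inch_along([
  {"jaw":0.6, "trans":[0, 0, -0.02]},
  {"jaw":0.6, "trans":[0, 0, -0.06]},
  {"jaw":0.6, "trans":[0, 0, -0.12]},
  {"jaw":0.6, "trans":[0, 0, -0.2]},
  {"jaw":0.6, "trans":[0, 0, -0.28]},
  {"jaw":0.6, "trans":[0, 0, -0.32]},
  {"jaw":0.6, "trans":[0, 0, -0.32]},
  {"jaw":0.6, "trans":[0, 0, -0.32]},
])

```text
clock: 15.3
tool_pos: [0.4306, 0.3368, 0.1973]
eef_rot: [-0.274, 0.962, -0.0, 0.0]
contact_force: [0.4, -0.7, -0.7]
opening: 0.601
finger_force: 0.0
```

```bash
python3 -c "
from h import *
b=r.snapshot('side')[120:260,180:320];a=r.snapshot('scene')[150:290,190:330];cv2.imwrite('pics/w6.png',np.hstack([b,a])[:,:,::-1].repeat(2,0).repeat(2,1))"
```

```text
(no output)
```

View pics/w6.png

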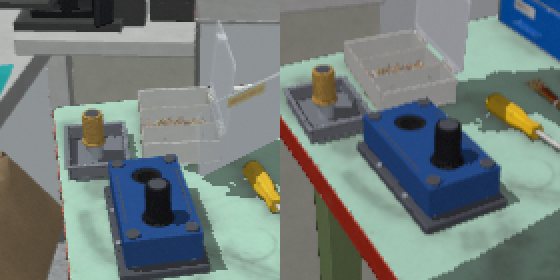

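The brass plug stands in the tray, the shoe is down and the black plug is seated, so I'm handing in.

```bash
python3 -c "
from plant import r
print(r.finish_job())"
```

```text
the job is handed in; nothing more can be done
None
```

The brass plug was twisted free and stands in the grey tray, the shoe looks down and the black plug seated in the last pictures, and the job was handed in at about 15 s; no verdict was returned.

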